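# Check the adhesive syringes before a glue-up

## Task

Before the epoxy is mixed for the fins, try the three syringes in the plywood stand: push each plunger in as far as it will go, without forcing it. Leave those that go fully home lying in their notches, and lay each one that sticks part-way flat in the red tray, its plunger still where it stuck; do not shove the filler cartridge, tape measure or blue cap about.

Things in the scene. Friction and masses are not known exactly. Their poses are not given: they have to be found in the camera images.
- stand: plywood syringe stand, 104 x 176 x 40 mm, fixed; origin: centre of its underside; x along the syringes to their nozzles, away from the robot. Base 9 mm thick; two upright combs 6 mm thick, 30 mm behind and 22 mm ahead of the origin, each with 3 open-topped notches 62 mm apart, 21 mm wide, bottoms at z = 27, tops at 40 mm. A push on a plunger is taken by the rear comb; the barrel is free between the combs
- tray_in (a point): centre of the inner floor (9 mm above the bench) of the open, red reject tray: 150 (x) x 120 (y) x 32 mm outside, walls 3 mm, rolled rim at 32 mm above the bench; fixed; its axes are those of the tray
- syringe_1_mid (a point): syringe 1, lying in a notch: point on its axis at mid barrel, 36 mm above the bench (9 mm above a floor it lies on). x: along the axis to the nozzle; z up while the flange wings are level. Clear barrel 18 mm in diameter, x = -33 to +33 mm; white nozzle to +48; white flange 36 mm wide (y), 20 mm high at -33 to -36; blue plunger behind it. 40 to 60 g
- thumb_1 (a point): centre of the outer face of the blue thumb disc (22 mm in diameter, 3 mm thick) at the end of the plunger of syringe 1, on the syringe's axis; axes as the syringe's. It stands 81 mm behind the barrel's mid point with the plunger at 0 and 45 mm behind it with the plunger fully home; push it towards +x
- plunger_1 (a joint): travel of plunger 1 in m: 0 drawn out, 0.036 fully home; starts 0 to 6 mm in. A sound plunger slides, slowly pushed, against a steady drag of 2 to 6 N (some are easy, some stiff) all the way home and stays where left. One that sticks slides likewise at first, then stops dead 15 to 25 mm into its travel and goes no further at any force. They look alike
- syringe_2_mid (a point): syringe 2: the same, for the syringe of plunger_2
- thumb_2 (a point): the same for syringe 2
- plunger_2 (a joint): the same for syringe 2
- syringe_3_mid (a point): syringe 3: the same, for the syringe of plunger_3
- thumb_3 (a point): the same for syringe 3
- plunger_3 (a joint): the same for syringe 3
- filler_cartridge: bystander, loose on the bench: black filler cartridge with a yellow end, 114 x 110 x 33 mm; origin at the centre of its underside
- tape_box: bystander, loose on the bench: white tape measure, 78 x 81 x 34 mm; origin at the centre of its underside
- cap: bystander, loose on the bench: blue bottle cap, 42 mm in diameter, 24 mm high; origin at the centre of its underside

How it is judged:
By the outcome, as a careful person would: the job done as asked, in the order asked, and still so for the second after the job is handed in, with the robot touching nothing.
It also fails if it takes over 51 s, if anything falls off the work surface, if the arm or the gripper's body presses on something with over 40 N, if the wrist force passes 120 N, or if a joint passes its speed limit or range.

## Robot

A 6-joint arm with a two-finger parallel gripper is mounted at the origin on a cart in front of the work surface, level with it; the furniture and walls round the work are solid. World frame = base frame: x ahead of the robot, y to its left, z up, the work surface at z = 0. Lengths are in m, angles in rad, forces in N, time in s.
With the tool pointing down it reaches from about 0.325 to 0.775 m from the base axis. Payload 5.5 kg.
Tool frame: the origin (TCP) lies on the mounting face of the last link; the fingertips stand r.tip_reach ahead of it and the grasp point (between the pads) lies 155 mm ahead of it (r.tip_reach is the distance from the TCP to the fingertips, in m); z points along the fingers, y is the line along which they close (so a half turn about z gives the same grasp; the last joint's range is limited). The gripper opens to 85 mm and grips with 20 to 120 N. Pads are 22 mm wide; open, the fingers measure 114 mm over their backs; the gripper's body (76 mm by 85 mm) begins 54 mm behind the grasp point. The pads swing forward as they close: fully open they stand 13 mm farther back than shut.
Start: joints at [1.276, 0.091, 1.231, -0, 1.82, -0.057], TCP at [0.141, 0.583, 0.405] pointing down, gripper open.
Joint ranges: [-2.87, 2.87], [-0.86, 2.18], [0.17, 2.46], [-1.51, 4.65], [0.06, 2.69], [-2.65, 2.65]. Speed limits (rad/s): [2.57, 2.57, 3.01, 3.14, 3.14, 3.14].

## Interface

Orientations are given as [roll, pitch, yaw] about the fixed x, y, z axes, in that order (R = Rz(yaw) Ry(pitch) Rx(roll)).
In Python, from bench import r gives the robot as it stands.
- The arm moves only by the shell command python3 -m creep 'ROWS' [OPENING] [FORCE]. ROWS is JSON, a list of rows, each an object with "delta_pos": the shift along the tool's x, y, z in mm, a list of three; "twist": the turn about the tool's z in rad. A call has 1 to 20 rows; each row is the pose to reach, as a shift and turn from the pose commanded when the call began, along the tool's axes at that moment; what a row does not reach only later rows make up. A row lasts 1/12 s, in which the tool goes at most 41.7 mm and 7.16 degrees, less where a joint would pass 70% of its speed; a pose out of reach is approached as far as the arm can. A call with a gripper value outside its range is refused whole. OPENING is the finger opening in mm, from 0 to 85.4, set as the call begins (- or left out, the last holds). The fingers move at their own pace and stop on an object; FORCE is the grip in N (left out, the last holds). Time passes only in rows, so rows that repeat a pose let the fingers close. It gives the time, the measured TCP pose, the force, the opening and the grip force at its end, in the units of the state.
- r.observe(): the state, without advancing time (a new reading comes with each control period).
- r.camera(name): name is "scene" or "top" or "wrist"; returns a dict with "image" (480x640x3 uint8, red, green, blue), "z_map" (480x640 float32, m along the optical axis (not along the pixel's ray), 0 where there is no reading), "vfov" (degrees; the focal length in pixels is half the picture's height over the tangent of half this angle, whatever the lens; pixels are square), "cx", "cy" (the principal point, pixels), "D" ([k1, k2, p1, p2, k3] as OpenCV has them; the pictures are not rectified), "position" and "attitude" of the camera in the world; the wrist camera has in their place "hand_eye" (4x4, takes a point from camera to tool coordinates, whose origin is the TCP and whose axes are the flange's). Camera axes: x right, y up, looking along -z (the intrinsics and any distortion apply to the point x, -y, -z); pixel columns grow to the right and rows downward; lengths in m; the calibration is good to about 2 mm. A picture is of the moment at which its call begins: read the wrist's pose just before it.
- r.sign_off(): hands the job in; it is judged then, once.
The state is a dict: "t": time; "qpos": joint angles; "qd": joint speeds; "tau": joint torques, N m; "position": TCP position; "tool_rot": TCP orientation; "ft_force": force on the tool from outside, world axes, zero at the start; "wrist_torque": the same for the moment, N m; "grip_width": finger opening in m; "finger_force": force on a finger pad.
Only numpy, scipy, OpenCV 4.12 (cv2) and the standard library are available. Lean on these libraries where they do the work, as an engineer would, in place of code of your own. Each camera call takes 0.05 s, during which the arm holds its last target. There are 200 camera calls.

## Working session

There is one attempt and no reset: what is moved stays moved. The work goes in short steps, Python scripts to look and compute and a shell command to move; the robot and the scene stay as the last step left them, time stands still between calls to the robot, and variables do not carry over. Pictures are saved under pics/ and viewed, at most 12 in all, crops included, and the job is handed in when it is done.

```bash
ls; mkdir -p pics
cat > h.py <<'E'
import numpy as np, cv2
from scipy.spatial.transform import Rotation as R
from bench import r
def pose():
    s=r.observe(); return np.array(s['position']), R.from_euler('xyz',s['tool_rot']).as_matrix()
def snap(name,fn=None):
    p,Rt=pose(); c=r.camera(name); im=c['image']
    f=240/np.tan(np.radians(c['vfov'])/2); c['K']=np.array([[f,0,c['cx']],[0,f,c['cy']],[0,0,1.]])
    if name=='wrist':
        H=np.array(c['hand_eye']); c['Rw']=Rt@H[:3,:3]; c['pw']=p+Rt@H[:3,3]
    else:
        a=np.array(c['attitude']); c['Rw']=a if a.shape==(3,3) else R.from_euler('xyz',a).as_matrix(); c['pw']=np.array(c['position'])
    if fn: cv2.imwrite('pics/'+fn,im[:,:,::-1])
    return c
def ray(c,uv):
    n=cv2.undistortPoints(np.array(uv,float).reshape(-1,1,2),c['K'],np.array(c['D'],float)).reshape(-1,2)
    return np.c_[n[:,0],-n[:,1],-np.ones(len(n))]@c['Rw'].T
def onz(c,uv,z):
    d=ray(c,uv); return c['pw']+d*((z-c['pw'][2])/d[:,2])[:,None]
def proj(c,P):
    q=(np.atleast_2d(P)-c['pw'])@c['Rw']; q=q*[1,-1,-1]
    return cv2.projectPoints(q,np.zeros(3),np.zeros(3),c['K'],np.array(c['D'],float))[0].reshape(-1,2)
E
python3 - <<'E'
from h import *
s=r.observe(); print(s, r.tip_reach)
c=snap('top','top1.png'); print(c['pw'],c['attitude'],c['vfov'],c['D'])
c=snap('scene','sc1.png'); print(c['pw'],c['attitude'])
E
```

```text
pics
{'t': 0.0, 'qpos': array([ 1.27629032e+00,  9.18659802e-02,  1.23190380e+00,  4.33097197e-06,
        1.81981094e+00, -5.67156640e-02]), 'qd': array([ 6.80942316e-04,  1.06607583e-03, -9.66275652e-04,  2.15150664e-05,
        9.64616189e-04, -1.08881095e-03]), 'tau': array([-6.93088386e-04, -4.58739531e+01, -4.18015087e+01, -1.88175380e-05,
        1.16236025e-02, -7.80357794e-06]), 'position': array([0.14135897, 0.58316467, 0.40353616]), 'tool_rot': array([-3.13960803e+00, -1.16886400e-04,  2.90380326e+00]), 'ft_force': array([-1.51990786, -0.71582213,  0.88968161]), 'wrist_torque': array([-0.0029249 ,  0.0502999 , -0.04635675]), 'finger_force': 0.0, 'grip_width': 0.08536109806944062} 0.1734
[0.4941715  0.18985778 0.97768586] [ 0.08389922  0.02233579 -1.55842622] 51.191427809920754 [-0.04589879  0.          0.          0.          0.        ]
[ 0.14079943 -0.54033482  0.52009828] [ 1.07271705  0.01574727 -0.53832487]
```

View pics/top1.png

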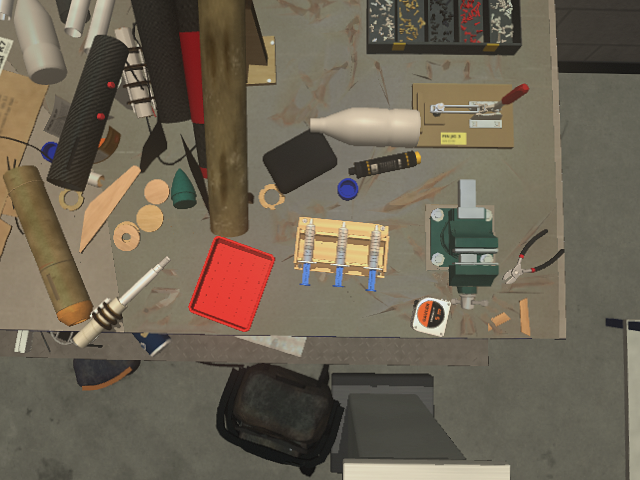

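View pics/sc1.png

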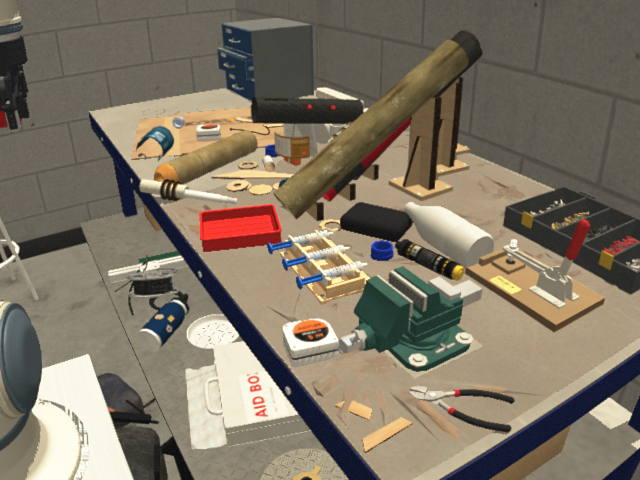

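The top view shows the stand near (340,248), with blue plungers pointing down at about (306,272), (340,272) and (373,278). The red tray is near (232,283), the cap at (347,188) and the tape at (432,315).

```bash
cat > m.py <<'E'
from h import *
c=snap('top'); im=c['image']; hsv=cv2.cvtColor(im,cv2.COLOR_RGB2HSV)
b=cv2.inRange(hsv,(100,120,60),(125,255,255))
n,l,s,ce=cv2.connectedComponentsWithStats(b)
for i in range(1,n):
    if s[i,4]>40 and 280<ce[i][0]<400:
        print(s[i],ce[i].round(1),onz(c,ce[i],.036)[0].round(4))
        v,u=np.where(l==i); m=v>=v.max()-4
        print('  bottom',u[m].mean(), onz(c,[u[m].mean(),v.max()+.5],.036+.0)[0].round(4), 'z',np.median(c['z_map'][v,u]))
rd=cv2.inRange(hsv,(0,150,80),(8,255,255))|cv2.inRange(hsv,(172,150,80),(180,255,255))
n,l,s,ce=cv2.connectedComponentsWithStats(rd); i=[j for j in range(1,n) if abs(ce[j][0]-232)<20 and s[j,4]>2000][0]
v,u=np.where(l==i); rect=cv2.minAreaRect(np.c_[u,v].astype(np.float32)); box=cv2.boxPoints(rect)
print('tray',onz(c,box,.032).round(4),onz(c,[rect[0]],.032).round(4))
w=cv2.inRange(hsv,(12,50,120),(28,180,255)); w[:, :285]=0; w[:,400:]=0; w[:210]=0; w[295:]=0
n,l,s,ce=cv2.connectedComponentsWithStats(w); i=1+np.argmax(s[1:,4]); print('stand',s[i])
P=np.dstack(np.meshgrid(np.arange(640),np.arange(480))).reshape(-1,2)
d=ray(c,P); a=c['Rw'][:,2]; X=c['pw']+d*(c['z_map'].reshape(-1)/(-(d@a)))[:,None]
X=X.reshape(480,640,3); print('bench z',X[310:320,290:400,2].mean())
np.save('X.npy',X)
crop=cv2.resize(im[170:345,180:460],None,fx=2.8,fy=2.8,interpolation=cv2.INTER_CUBIC); cv2.imwrite('pics/crop1.png',crop[:,:,::-1])
E
python3 m.py
```

```text
[338 178  20  20 259] [347.4 188.9] [0.6705 0.157  0.036 ]
  bottom 347.7826086956522 [0.6539 0.1561 0.036 ] z 0.97527087
[300 263  10  23 123] [305.6 274.6] [0.5069 0.2342 0.036 ]
  bottom 304.93333333333334 [0.4865 0.2351 0.036 ] z 0.93841755
[333 267  10  20 109] [338.4 277.3] [0.5027 0.1726 0.036 ]
  bottom 337.625 [0.4854 0.1739 0.036 ] z 0.93714666
[366 270  10  21 117] [371.4 280.8] [0.4969 0.1109 0.036 ]
  bottom 370.4848484848485 [0.4787 0.1125 0.036 ] z 0.9355397
tray [[0.436  0.4595 0.032 ]
 [0.5835 0.4092 0.032 ]
 [0.5418 0.2912 0.032 ]
 [0.3959 0.3422 0.032 ]] [[0.4889 0.3753 0.032 ]]
stand [ 285  210  115   85 5643]
bench z 0.005161189449636747
```

View pics/crop1.png

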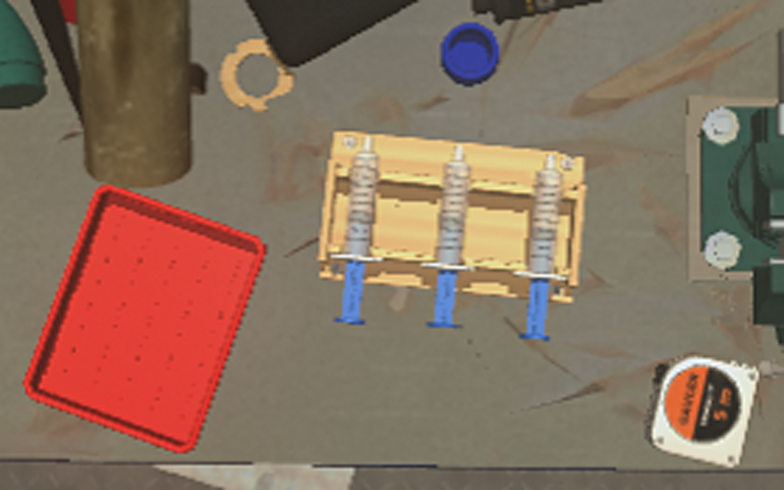

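The crop shows three parallel syringes with thumb discs at crop (350,321), (445,325) and (535,338), and flanges at y≈258–275. The lower end of a leaning tube is close to the tray's far corner (110–190,180).

Run:
```python
from h import *
c=snap('top')
fl=onz(c,[[306.8,262.1],[339.6,265],[372.9,268.2]],.036); no=onz(c,[[311.4,220.7],[343.6,223.6],[376.8,226.4]],.036)
d=no-fl; print(fl.round(4),no.round(4),np.linalg.norm(d,axis=1),np.degrees(np.arctan2(d[:,1],d[:,0])))
e=fl[0]-fl[2]; print(np.degrees(np.arctan2(-e[0],e[1])),np.linalg.norm(e))
X=np.load('X.npy')
for u,v in [(228,230),(228,215),(225,190),(220,150),(215,100),(205,60),(190,190),(270,240)]: print(u,v,X[v,u].round(3))
p,Rt=pose(); print(p,Rt.round(3)); s=r.observe(); print(c['K'][0,0])
w=r.camera('wrist'); print(np.array(w['hand_eye']).round(3),w['vfov'])
```

```text
[[0.5304 0.2322 0.036 ]
 [0.5257 0.1706 0.036 ]
 [0.5204 0.1081 0.036 ]] [[0.6089 0.2246 0.036 ]
 [0.6039 0.1637 0.036 ]
 [0.5992 0.101  0.036 ]] [0.07882697 0.07857111 0.07919025] [-5.53347954 -5.01498697 -5.1353544 ]
-4.619080584130456 0.12453496825985966
228 230 [0.586 0.376 0.07 ]
228 215 [0.612 0.373 0.086]
225 190 [0.653 0.375 0.112]
220 150 [0.714 0.377 0.15 ]
215 100 [0.784 0.377 0.198]
205 60 [0.84  0.389 0.224]
190 190 [0.666 0.458 0.039]
270 240 [ 0.574  0.307 -0.   ]
[0.14136437 0.58316137 0.40395069] [[-0.972  0.236 -0.   ]
 [ 0.236  0.972 -0.001]
 [ 0.    -0.001 -1.   ]]
501.01482015721206
[[-0.     0.949  0.316  0.081]
 [ 1.     0.001 -0.    -0.001]
 [-0.     0.316 -0.949  0.03 ]
 [ 0.     0.     0.     1.   ]] 59.58487153886431
```

```bash
python3 -m creep '[{"delta_pos":[-120,-80,20],"twist":-0.05},{"delta_pos":[-446,-317,74],"twist":-0.15},{"delta_pos":[-446,-317,74],"twist":-0.15},{"delta_pos":[-446,-317,74],"twist":-0.15},{"delta_pos":[-446,-317,74],"twist":-0.15},{"delta_pos":[-446,-317,74],"twist":-0.15},{"delta_pos":[-446,-317,74],"twist":-0.15},{"delta_pos":[-446,-317,74],"twist":-0.15},{"delta_pos":[-446,-317,74],"twist":-0.15},{"delta_pos":[-446,-317,74],"twist":-0.15},{"delta_pos":[-446,-317,74],"twist":-0.15},{"delta_pos":[-446,-317,74],"twist":-0.15},{"delta_pos":[-446,-317,74],"twist":-0.15},{"delta_pos":[-446,-317,74],"twist":-0.15},{"delta_pos":[-446,-317,74],"twist":-0.15},{"delta_pos":[-446,-317,74],"twist":-0.15},{"delta_pos":[-446,-317,74],"twist":-0.15},{"delta_pos":[-446,-317,74],"twist":-0.15}]' 0 20
python3 - <<'E'
from h import *
c=snap('wrist','w1.png'); print(pose(), r.observe()['ft_force'])
E
```

```text
t: 1.75
position: [0.4994, 0.1712, 0.3312]
tool_rot: [3.141, 0.001, 3.056]
ft_force: [0.3, 0.3, -0.3]
grip_width: 0.0003
finger_force: 0.0
(array([0.49940525, 0.1712587 , 0.33118682]), array([[-9.96337663e-01,  8.55036859e-02,  6.17668454e-04],
       [ 8.55039809e-02,  9.96337719e-01,  4.67980518e-04],
       [-5.75392320e-04,  5.19079727e-04, -9.99999700e-01]])) [-0.25299059  0.24957661 -0.26180844]
```

View pics/w1.png

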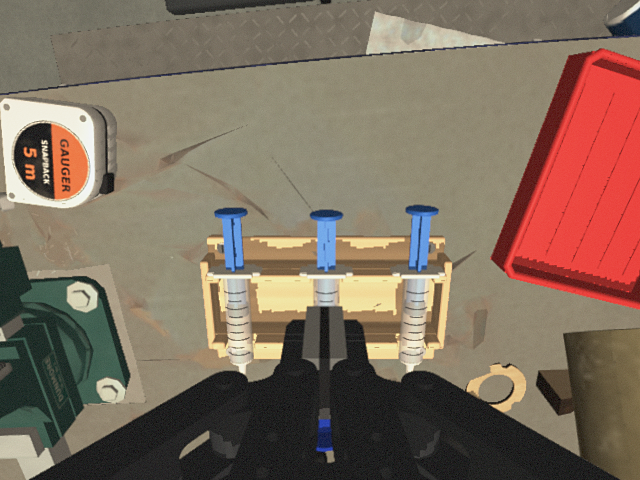

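The wrist view shows thumb discs at about (231,212), (326,215) and (422,210), with flanges at v≈272. The syringes line up with the tool's x axis.

```bash
cat > m2.py <<'E'
from h import *
c=snap('wrist'); im=c['image']; hsv=cv2.cvtColor(im,cv2.COLOR_RGB2HSV)
p,Rt=pose()
b=cv2.inRange(hsv,(100,120,60),(125,255,255))
n,l,s,ce=cv2.connectedComponentsWithStats(b)
for i in range(1,n):
    if s[i,4]<300 or s[i,1]<100 or s[i,1]>300: continue
    v,u=np.where(l==i); w=np.array([np.ptp(u[v==k]) for k in range(v.min(),v.max()+1)])
    k=v.min()+np.where(w>=w.max()-1)[0].mean()
    D=onz(c,[[(u.min()+u.max())/2,k],[u.min()-.5,k],[u.max()+.5,k]],.036)
    F=onz(c,[[u[v>v.max()-6].mean(),v.max()+3]],.036)[0]
    a=F-D[0]; T=(D[0]-p)@Rt*1000
    print('px',u.min(),u.max(),k,'disc',D[0].round(4),'dia',np.linalg.norm(D[1]-D[2]).round(4),'flange',F.round(4),'ang',np.degrees(np.arctan2(a[1],a[0])).round(1),'gap',np.linalg.norm(a).round(4),'tool mm',T.round(1))
E
python3 m2.py
```

```text
px 406 437 210.5 disc [0.4894 0.2355 0.036 ] dia 0.021 flange [0.534  0.2321 0.036 ] ang -4.3 gap 0.0447 tool mm [ 15.7  63.1 295.2]
px 215 246 212.5 disc [0.48   0.1113 0.036 ] dia 0.021 flange [0.5232 0.1069 0.036 ] ang -5.8 gap 0.0433 tool mm [ 14.4 -61.4 295.1]
px 310 342 215.0 disc [0.4871 0.1732 0.036 ] dia 0.0215 flange [0.5285 0.1697 0.036 ] ang -4.9 gap 0.0416 tool mm [ 12.6   0.9 295.2]
```

```bash
cat > chk.py <<'E'
# exit 1 if push force along tool -x above limit; prints travel coordinate
import sys; from h import *
p,Rt=pose(); f=np.array(r.observe()['ft_force'])@Rt
print('F tool',f.round(1),'pos',p.round(4)); sys.exit(0 if f[0]<float(sys.argv[1]) else 1)
E
python3 -m creep '[{"delta_pos":[42,63,40]},{"delta_pos":[42,63,40]},{"delta_pos":[42,63,40]},{"delta_pos":[42,63,76]},{"delta_pos":[42,63,106]},{"delta_pos":[42,63,126]},{"delta_pos":[42,63,136]},{"delta_pos":[42,63,136]},{"delta_pos":[42,63,136]}]' 0 && python3 chk.py 5
python3 - <<'E'
from h import *
snap('wrist','w2.png')
E
```

```text
$[0]: bad value
```

View pics/w2.png

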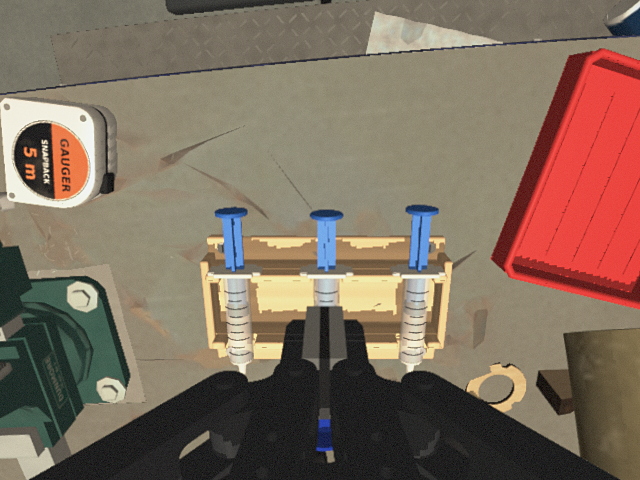

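The call was refused because every row needs "twist", so the arm didn't move and the picture is unchanged. I'm retrying.

```bash
python3 -m creep '[{"delta_pos":[42,63,40],"twist":0},{"delta_pos":[42,63,40],"twist":0},{"delta_pos":[42,63,40],"twist":0},{"delta_pos":[42,63,76],"twist":0},{"delta_pos":[42,63,106],"twist":0},{"delta_pos":[42,63,126],"twist":0},{"delta_pos":[42,63,136],"twist":0},{"delta_pos":[42,63,136],"twist":0},{"delta_pos":[42,63,136],"twist":0}]' 0 && python3 chk.py 5
python3 - <<'E'
from h import *
snap('wrist','w3.png')
E
```

```text
t: 2.65
position: [0.4639, 0.2366, 0.1954]
tool_rot: [3.141, 0.0, 3.054]
ft_force: [0.3, 1.0, 0.9]
grip_width: -0.0001
finger_force: 0.0
F tool [-0.2  1.  -0.9] pos [0.4639 0.2366 0.1954]
```

View pics/w3.png

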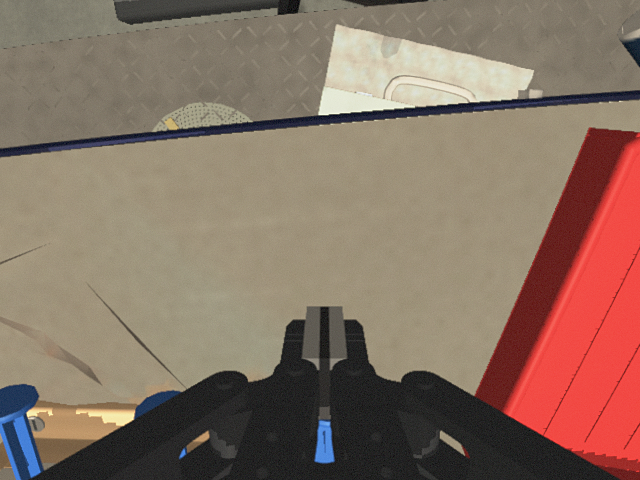

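The wrist view shows the closed fingers centred on the left syringe's plunger, which is visible between them at (324,440). Next is a guarded push.

```bash
python3 -m creep '[{"delta_pos":[-4,0,0],"twist":0},{"delta_pos":[-8,0,0],"twist":0},{"delta_pos":[-10,0,0],"twist":0},{"delta_pos":[-11,0,0],"twist":0},{"delta_pos":[-12,0,0],"twist":0},{"delta_pos":[-12,0,0],"twist":0}]' >/dev/null && python3 chk.py 9 &&
python3 -m creep '[{"delta_pos":[-1,0,0],"twist":0},{"delta_pos":[-2,0,0],"twist":0},{"delta_pos":[-3,0,0],"twist":0},{"delta_pos":[-3,0,0],"twist":0}]' >/dev/null && python3 chk.py 9 &&
python3 -m creep '[{"delta_pos":[-1,0,0],"twist":0},{"delta_pos":[-2,0,0],"twist":0},{"delta_pos":[-3,0,0],"twist":0},{"delta_pos":[-3,0,0],"twist":0}]' >/dev/null && python3 chk.py 9 &&
python3 -m creep '[{"delta_pos":[-1,0,0],"twist":0},{"delta_pos":[-2,0,0],"twist":0},{"delta_pos":[-3,0,0],"twist":0},{"delta_pos":[-3,0,0],"twist":0}]' >/dev/null && python3 chk.py 9
```

```text
F tool [-0.3 -0.2  0.1] pos [0.4759 0.2353 0.1947]
F tool [ 2.6 -0.1  0.3] pos [0.4787 0.2351 0.1946]
F tool [ 2.7  0.1 -0.5] pos [0.4819 0.2348 0.1946]
F tool [ 2.3  0.  -0.5] pos [0.4849 0.2345 0.1947]
```

```bash
python3 -m creep '[{"delta_pos":[-1,0,0],"twist":0},{"delta_pos":[-2,0,0],"twist":0},{"delta_pos":[-2,0,0],"twist":0}]' >/dev/null && python3 chk.py 6 &&
python3 -m creep '[{"delta_pos":[-1,0,0],"twist":0},{"delta_pos":[-2,0,0],"twist":0},{"delta_pos":[-2,0,0],"twist":0}]' >/dev/null && python3 chk.py 6 &&
python3 -m creep '[{"delta_pos":[-1,0,0],"twist":0},{"delta_pos":[-2,0,0],"twist":0},{"delta_pos":[-2,0,0],"twist":0}]' >/dev/null && python3 chk.py 6 &&
python3 -m creep '[{"delta_pos":[-1,0,0],"twist":0},{"delta_pos":[-2,0,0],"twist":0},{"delta_pos":[-2,0,0],"twist":0}]' >/dev/null && python3 chk.py 6 &&
python3 -m creep '[{"delta_pos":[-1,0,0],"twist":0},{"delta_pos":[-2,0,0],"twist":0},{"delta_pos":[-2,0,0],"twist":0}]' >/dev/null && python3 chk.py 6 &&
python3 -m creep '[{"delta_pos":[-1,0,0],"twist":0},{"delta_pos":[-2,0,0],"twist":0},{"delta_pos":[-2,0,0],"twist":0}]' >/dev/null && python3 chk.py 6 &&
python3 -m creep '[{"delta_pos":[-1,0,0],"twist":0},{"delta_pos":[-2,0,0],"twist":0},{"delta_pos":[-2,0,0],"twist":0}]' >/dev/null && python3 chk.py 6 &&
python3 -m creep '[{"delta_pos":[-1,0,0],"twist":0},{"delta_pos":[-2,0,0],"twist":0},{"delta_pos":[-2,0,0],"twist":0}]' >/dev/null && python3 chk.py 6 &&
python3 -m creep '[{"delta_pos":[-1,0,0],"twist":0},{"delta_pos":[-2,0,0],"twist":0},{"delta_pos":[-2,0,0],"twist":0}]' >/dev/null && python3 chk.py 6 &&
python3 -m creep '[{"delta_pos":[-1,0,0],"twist":0},{"delta_pos":[-2,0,0],"twist":0},{"delta_pos":[-2,0,0],"twist":0}]' >/dev/null && python3 chk.py 6 ; python3 -c "
from h import *; print(r.observe()['t'])"
```

```text
F tool [ 2.2 -0.5 -1.2] pos [0.4869 0.2344 0.1947]
F tool [ 2.3 -0.3 -0.2] pos [0.4889 0.2342 0.1947]
F tool [ 1.4 -0.7 -1.1] pos [0.4909 0.234  0.1947]
F tool [ 3.8 -0.1 -0.5] pos [0.4927 0.2339 0.1946]
F tool [12.1 -0.7 -5.3] pos [0.4935 0.2339 0.1943]
5.45
```

Syringe A (left) stuck after about 15 mm with its force jumping to 12 N. I'm backing off and moving to the middle one.

```bash
python3 -m creep '[{"delta_pos":[24,0,0],"twist":0},{"delta_pos":[24,-30,0],"twist":0},{"delta_pos":[24,-62,0],"twist":0},{"delta_pos":[24,-62,0],"twist":0},{"delta_pos":[20,-62,0],"twist":0},{"delta_pos":[18,-62,0],"twist":0},{"delta_pos":[18,-62,0],"twist":0}]' >/dev/null && python3 chk.py 4 &&
python3 -m creep '[{"delta_pos":[-1,0,0],"twist":0},{"delta_pos":[-2,0,0],"twist":0},{"delta_pos":[-3,0,0],"twist":0},{"delta_pos":[-3,0,0],"twist":0}]' >/dev/null && python3 chk.py 9 &&
python3 -m creep '[{"delta_pos":[-1,0,0],"twist":0},{"delta_pos":[-2,0,0],"twist":0},{"delta_pos":[-3,0,0],"twist":0},{"delta_pos":[-3,0,0],"twist":0}]' >/dev/null && python3 chk.py 9 &&
python3 -m creep '[{"delta_pos":[-1,0,0],"twist":0},{"delta_pos":[-2,0,0],"twist":0},{"delta_pos":[-3,0,0],"twist":0},{"delta_pos":[-3,0,0],"twist":0}]' >/dev/null && python3 chk.py 9 &&
python3 -m creep '[{"delta_pos":[-1,0,0],"twist":0},{"delta_pos":[-2,0,0],"twist":0},{"delta_pos":[-3,0,0],"twist":0},{"delta_pos":[-3,0,0],"twist":0}]' >/dev/null && python3 chk.py 9 &&
python3 -m creep '[{"delta_pos":[-1,0,0],"twist":0},{"delta_pos":[-2,0,0],"twist":0},{"delta_pos":[-2,0,0],"twist":0}]' >/dev/null && python3 chk.py 9 &&
python3 -m creep '[{"delta_pos":[-1,0,0],"twist":0},{"delta_pos":[-2,0,0],"twist":0},{"delta_pos":[-2,0,0],"twist":0}]' >/dev/null && python3 chk.py 9
```

```text
F tool [-0.3 -1.2  0.6] pos [0.4722 0.174  0.1951]
F tool [2.8 1.1 0.1] pos [0.4742 0.1737 0.1944]
F tool [ 5.3  0.5 -1.8] pos [0.4768 0.1734 0.1944]
F tool [ 5.3  1.5 -1.5] pos [0.4798 0.1731 0.1944]
F tool [ 3.9  0.8 -1.9] pos [0.4828 0.1729 0.1944]
F tool [ 3.4  0.8 -0.5] pos [0.4847 0.1727 0.1944]
F tool [ 5.   1.6 -2. ] pos [0.4867 0.1725 0.1944]
```

```bash
python3 -m creep '[{"delta_pos":[-1,0,0],"twist":0},{"delta_pos":[-2,0,0],"twist":0},{"delta_pos":[-2,0,0],"twist":0}]' >/dev/null && python3 chk.py 8.5 &&
python3 -m creep '[{"delta_pos":[-1,0,0],"twist":0},{"delta_pos":[-2,0,0],"twist":0},{"delta_pos":[-2,0,0],"twist":0}]' >/dev/null && python3 chk.py 8.5 &&
python3 -m creep '[{"delta_pos":[-1,0,0],"twist":0},{"delta_pos":[-2,0,0],"twist":0},{"delta_pos":[-2,0,0],"twist":0}]' >/dev/null && python3 chk.py 8.5 &&
python3 -m creep '[{"delta_pos":[-1,0,0],"twist":0},{"delta_pos":[-2,0,0],"twist":0},{"delta_pos":[-2,0,0],"twist":0}]' >/dev/null && python3 chk.py 8.5 &&
python3 -m creep '[{"delta_pos":[-1,0,0],"twist":0},{"delta_pos":[-2,0,0],"twist":0},{"delta_pos":[-2,0,0],"twist":0}]' >/dev/null && python3 chk.py 8.5 &&
python3 -m creep '[{"delta_pos":[-1,0,0],"twist":0},{"delta_pos":[-2,0,0],"twist":0},{"delta_pos":[-2,0,0],"twist":0}]' >/dev/null && python3 chk.py 8.5 &&
python3 -m creep '[{"delta_pos":[-1,0,0],"twist":0},{"delta_pos":[-2,0,0],"twist":0},{"delta_pos":[-2,0,0],"twist":0}]' >/dev/null && python3 chk.py 8.5 &&
python3 -m creep '[{"delta_pos":[-1,0,0],"twist":0},{"delta_pos":[-2,0,0],"twist":0},{"delta_pos":[-2,0,0],"twist":0}]' >/dev/null && python3 chk.py 8.5 &&
python3 -m creep '[{"delta_pos":[-1,0,0],"twist":0},{"delta_pos":[-2,0,0],"twist":0},{"delta_pos":[-2,0,0],"twist":0}]' >/dev/null && python3 chk.py 8.5 &&
python3 -m creep '[{"delta_pos":[-1,0,0],"twist":0},{"delta_pos":[-2,0,0],"twist":0},{"delta_pos":[-2,0,0],"twist":0}]' >/dev/null && python3 chk.py 8.5 &&
python3 -m creep '[{"delta_pos":[-1,0,0],"twist":0},{"delta_pos":[-2,0,0],"twist":0},{"delta_pos":[-2,0,0],"twist":0}]' >/dev/null && python3 chk.py 8.5 &&
python3 -m creep '[{"delta_pos":[-1,0,0],"twist":0},{"delta_pos":[-2,0,0],"twist":0},{"delta_pos":[-2,0,0],"twist":0}]' >/dev/null && python3 chk.py 8.5 &&
python3 -m creep '[{"delta_pos":[-1,0,0],"twist":0},{"delta_pos":[-2,0,0],"twist":0},{"delta_pos":[-2,0,0],"twist":0}]' >/dev/null && python3 chk.py 8.5 ; python3 -c "
from h import *; print(r.observe()['t'])"
```

```text
F tool [ 4.7  1.3 -1.5] pos [0.4887 0.1724 0.1944]
F tool [ 5.5  1.  -2.2] pos [0.4907 0.1722 0.1944]
F tool [ 4.7  1.5 -1.3] pos [0.4927 0.172  0.1944]
F tool [ 5.   1.4 -1. ] pos [0.4947 0.1719 0.1944]
F tool [ 4.6  1.2 -1.2] pos [0.4967 0.1717 0.1944]
F tool [ 3.7  1.7 -1. ] pos [0.4987 0.1715 0.1944]
F tool [ 4.8  1.4 -0.8] pos [0.5007 0.1713 0.1945]
F tool [ 4.8  1.7 -2.2] pos [0.5027 0.1711 0.1945]
F tool [ 5.6  0.6 -2.4] pos [0.5046 0.171  0.1944]
F tool [13.3  0.9 -5.9] pos [0.5055 0.171  0.1941]
10.3667
```

The middle one went fully home after about 32 mm of travel. Now the right one.

```bash
python3 -m creep '[{"delta_pos":[20,0,0],"twist":0},{"delta_pos":[40,0,0],"twist":0},{"delta_pos":[40,-30,0],"twist":0},{"delta_pos":[40,-62,0],"twist":0},{"delta_pos":[40,-62,0],"twist":0},{"delta_pos":[37,-62,0],"twist":0},{"delta_pos":[37,-62,0],"twist":0}]' >/dev/null && python3 chk.py 4 &&
python3 -m creep '[{"delta_pos":[-1,0,0],"twist":0},{"delta_pos":[-2,0,0],"twist":0},{"delta_pos":[-3,0,0],"twist":0},{"delta_pos":[-3,0,0],"twist":0}]' >/dev/null && python3 chk.py 9 &&
python3 -m creep '[{"delta_pos":[-1,0,0],"twist":0},{"delta_pos":[-2,0,0],"twist":0},{"delta_pos":[-3,0,0],"twist":0},{"delta_pos":[-3,0,0],"twist":0}]' >/dev/null && python3 chk.py 9 &&
python3 -m creep '[{"delta_pos":[-1,0,0],"twist":0},{"delta_pos":[-2,0,0],"twist":0},{"delta_pos":[-3,0,0],"twist":0},{"delta_pos":[-3,0,0],"twist":0}]' >/dev/null && python3 chk.py 9 &&
python3 -m creep '[{"delta_pos":[-1,0,0],"twist":0},{"delta_pos":[-2,0,0],"twist":0},{"delta_pos":[-3,0,0],"twist":0},{"delta_pos":[-3,0,0],"twist":0}]' >/dev/null && python3 chk.py 9 &&
python3 -m creep '[{"delta_pos":[-1,0,0],"twist":0},{"delta_pos":[-2,0,0],"twist":0},{"delta_pos":[-3,0,0],"twist":0},{"delta_pos":[-3,0,0],"twist":0}]' >/dev/null && python3 chk.py 9
```

```text
F tool [-0.4 -0.7 -0.4] pos [0.4655 0.112  0.195 ]
F tool [ 1.  -0.1  0.6] pos [0.4679 0.1122 0.1945]
F tool [ 1.9  1.7 -0.1] pos [0.4709 0.1114 0.1946]
F tool [ 1.5  0.9 -0.3] pos [0.474  0.111  0.1947]
F tool [ 1.2  0.9 -0.1] pos [0.477  0.1108 0.1947]
F tool [1.2 1.6 0.3] pos [0.48   0.1105 0.1947]
```

```bash
python3 -m creep '[{"delta_pos":[-1,0,0],"twist":0},{"delta_pos":[-2,0,0],"twist":0},{"delta_pos":[-2,0,0],"twist":0}]' >/dev/null && python3 chk.py 6 &&
python3 -m creep '[{"delta_pos":[-1,0,0],"twist":0},{"delta_pos":[-2,0,0],"twist":0},{"delta_pos":[-2,0,0],"twist":0}]' >/dev/null && python3 chk.py 6 &&
python3 -m creep '[{"delta_pos":[-1,0,0],"twist":0},{"delta_pos":[-2,0,0],"twist":0},{"delta_pos":[-2,0,0],"twist":0}]' >/dev/null && python3 chk.py 6 &&
python3 -m creep '[{"delta_pos":[-1,0,0],"twist":0},{"delta_pos":[-2,0,0],"twist":0},{"delta_pos":[-2,0,0],"twist":0}]' >/dev/null && python3 chk.py 6 &&
python3 -m creep '[{"delta_pos":[-1,0,0],"twist":0},{"delta_pos":[-2,0,0],"twist":0},{"delta_pos":[-2,0,0],"twist":0}]' >/dev/null && python3 chk.py 6 &&
python3 -m creep '[{"delta_pos":[-1,0,0],"twist":0},{"delta_pos":[-2,0,0],"twist":0},{"delta_pos":[-2,0,0],"twist":0}]' >/dev/null && python3 chk.py 6 &&
python3 -m creep '[{"delta_pos":[-1,0,0],"twist":0},{"delta_pos":[-2,0,0],"twist":0},{"delta_pos":[-2,0,0],"twist":0}]' >/dev/null && python3 chk.py 6 &&
python3 -m creep '[{"delta_pos":[-1,0,0],"twist":0},{"delta_pos":[-2,0,0],"twist":0},{"delta_pos":[-2,0,0],"twist":0}]' >/dev/null && python3 chk.py 6 &&
python3 -m creep '[{"delta_pos":[-1,0,0],"twist":0},{"delta_pos":[-2,0,0],"twist":0},{"delta_pos":[-2,0,0],"twist":0}]' >/dev/null && python3 chk.py 6 &&
python3 -m creep '[{"delta_pos":[-1,0,0],"twist":0},{"delta_pos":[-2,0,0],"twist":0},{"delta_pos":[-2,0,0],"twist":0}]' >/dev/null && python3 chk.py 6 &&
python3 -m creep '[{"delta_pos":[-1,0,0],"twist":0},{"delta_pos":[-2,0,0],"twist":0},{"delta_pos":[-2,0,0],"twist":0}]' >/dev/null && python3 chk.py 6 &&
python3 -m creep '[{"delta_pos":[-1,0,0],"twist":0},{"delta_pos":[-2,0,0],"twist":0},{"delta_pos":[-2,0,0],"twist":0}]' >/dev/null && python3 chk.py 6 ; python3 -c "
from h import *; print(r.observe()['t'])"
```

```text
F tool [0.6 0.3 0. ] pos [0.482  0.1103 0.1947]
F tool [ 1.3  1.  -0.7] pos [0.484  0.1102 0.1947]
F tool [ 1.   0.9 -0.4] pos [0.486  0.11   0.1947]
F tool [1.4 0.8 0.7] pos [0.488  0.1098 0.1947]
F tool [ 1.   0.3 -1.1] pos [0.49   0.1096 0.1947]
F tool [ 1.5  0.6 -0.4] pos [0.492  0.1095 0.1947]
F tool [ 2.6  0.3 -0.4] pos [0.4939 0.1093 0.1947]
F tool [ 0.8  1.2 -0.1] pos [0.4959 0.1091 0.1947]
F tool [ 1.7  1.  -0.3] pos [0.4979 0.1089 0.1947]
F tool [ 6.4  1.3 -3.3] pos [0.4993 0.1089 0.1945]
15.1167
```

```bash
python3 -m creep '[{"delta_pos":[-0.5,0,0],"twist":0},{"delta_pos":[-1,0,0],"twist":0},{"delta_pos":[-1,0,0],"twist":0}]' >/dev/null ; python3 chk.py 6;
python3 -m creep '[{"delta_pos":[20,0,0],"twist":0},{"delta_pos":[30,0,0],"twist":0},{"delta_pos":[30,15,-38],"twist":0},{"delta_pos":[30,30,-70],"twist":0},{"delta_pos":[30,60,-100],"twist":0},{"delta_pos":[30,85,-130],"twist":0},{"delta_pos":[30,85,-130],"twist":0},{"delta_pos":[30,85,-130],"twist":0}]' 40 20
sed -i "s/snap('wrist')/snap('wrist','w4.png')/" m2.py; python3 m2.py
```

```text
F tool [10.8  0.  -4.5] pos [0.4997 0.1088 0.1944]
t: 16.03
position: [0.4788, 0.1971, 0.3274]
tool_rot: [3.14, 0.005, 3.056]
ft_force: [-0.1, -0.2, -0.8]
grip_width: 0.0399
finger_force: 0.0
px 367 397 266.5 disc [0.5058 0.2337 0.036 ] dia 0.0208 flange [0.5344 0.2318 0.036 ] ang -3.8 gap 0.0287 tool mm [-23.3  39.7 289.2]
px 183 214 290.0 disc [0.5122 0.1077 0.036 ] dia 0.0221 flange [0.5243 0.1057 0.036 ] ang -9.2 gap 0.0123 tool mm [-40.7 -85.3 289.3]
px 275 305 290.0 disc [0.5176 0.1703 0.036 ] dia 0.0212 flange [0.5297 0.1691 0.036 ] ang -5.9 gap 0.0122 tool mm [-40.5 -22.5 289.3]
```

View pics/w4.png

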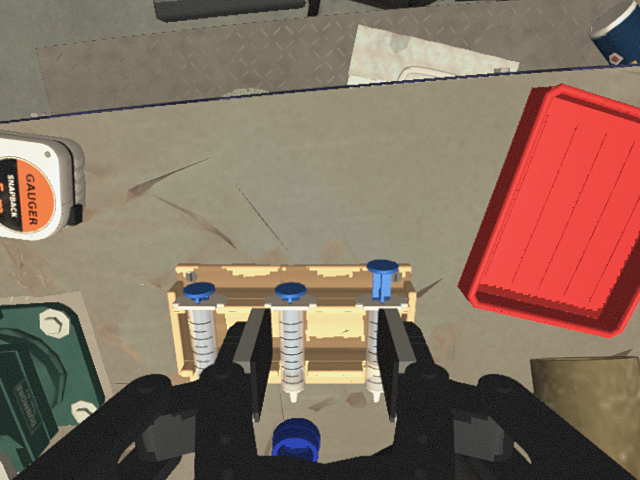

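All three are as expected: discs at (202,291) and (290,290) sit home against their flanges, and the left syringe's disc at (382,266) stands about 16 mm out. Next I grip the left barrel between the combs.

```bash
python3 -m creep '[{"delta_pos":[-35,17,30],"twist":0},{"delta_pos":[-70,35,50],"twist":0},{"delta_pos":[-80,40,60],"twist":0},{"delta_pos":[-80,40,80],"twist":0},{"delta_pos":[-80,40,100],"twist":0},{"delta_pos":[-80,40,115],"twist":0},{"delta_pos":[-80,40,125],"twist":0},{"delta_pos":[-80,40,129],"twist":0},{"delta_pos":[-80,40,129],"twist":0}]' 40 20
python3 - <<'E'
from h import *
c=snap('wrist','w5.png')
E
```

```text
t: 16.83
position: [0.5608, 0.2274, 0.2015]
tool_rot: [-3.141, -0.002, 3.053]
ft_force: [-21.4, -9.5, 36.1]
grip_width: 0.0398
finger_force: 17.9
```

View pics/w5.png

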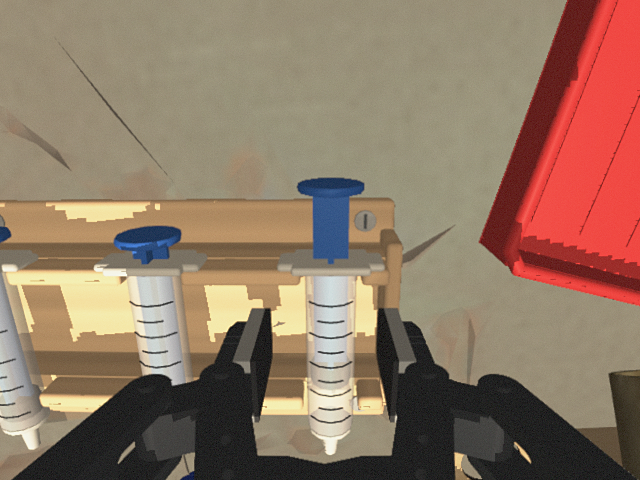

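The gripper touched something: 36 N up and 21 N back. I'm lifting straight up and checking with the depth map.

```bash
python3 -m creep '[{"delta_pos":[0,0,-10],"twist":0},{"delta_pos":[0,0,-30],"twist":0},{"delta_pos":[0,0,-30],"twist":0}]'
python3 - <<'E'
from h import *
p,Rt=pose(); c=snap('wrist','w6.png')
P=np.dstack(np.meshgrid(np.arange(640),np.arange(480))).reshape(-1,2)
d=ray(c,P); a=c['Rw'][:,2]; X=c['pw']+d*(c['z_map'].reshape(-1)/(-(d@a)))[:,None]
T=((X-p)@Rt).reshape(480,640,3)*1000; Z=X.reshape(480,640,3)[:,:,2]*1000
np.save('T6.npy',T)
# top-down height map in tool coords (x -60..60, y -60..60), max z below 60mm
x=T[...,0].ravel();y=T[...,1].ravel();z=Z.ravel(); ok=(c['z_map'].ravel()>0)
print('rows tool x (mm), cols tool y -60..60 step 6')
for xi in range(70,-61,-5):
    print('%4d'%xi,*['%4d'%(np.percentile(z[m],90) if (m:=(ok&(abs(x-xi)<2.5)&(abs(y-yi)<3))).sum()>2 else -99) for yi in range(-60,61,6)])
E
```

```text
t: 17.13
position: [0.5622, 0.228, 0.2285]
tool_rot: [3.14, 0.004, 3.053]
ft_force: [1.0, -0.3, 0.2]
grip_width: 0.0401
finger_force: 0.0
rows tool x (mm), cols tool y -60..60 step 6
  70    5    5    4    4    5    5    5    4    4    4    4    4    4    4    4    4    4    4    4    4    4
  65    5    5    5    5    5    6    6    4    4    4    4    4    4    4    4    4    4    4    4    4    4
  60    5    5    6    6    6    6    7    5   37   45   47   46   41    4    4    4    4    4    4    4    4
  55    6    6    6    7    6    7    7    6    4   45   46   45   37    4    4    4    4    4    4    4    4
  50    6    6    6    6    6    7    7    7    7   38   43   38    7    7    5    4    4    4    4    4    4
  45   10   10   10   10   10   10   10   10   10   38   43   38   11   10   10    4    4    4    4    4    4
  40   47   45   21   10   10   10   10   10   10   38   42   38   11   11   10    4    4    4    4    4    4
  35   46   46   44   41   10   10   10   41   44   46   46   46   46   42   31    4    4    4    4    4   31
  30   46   46   44   41   40   40   
[... 1352 characters left out ...]
  -99   31  -99  -99  -99    2    6    7
 -35   46   44  -99  -99  -99  -99  -99  -99  -99   44   46   45   37  -99   30  -99  -99  -99  -99    7    7
 -40   10  -99  -99  -99  -99  -99  -99  -99   10  -99   43  -99   10  -99  -99  -99  -99  -99  -99    8    8
 -45   10  -99  -99  -99  -99  -99  -99  -99   10  -99   40   39   12   11   10  -99  -99  -99  -99    8    8
 -50   10  -99  -99  -99  -99   10   10   10   10  -99   39   38   11   11   10    8  -99  -99  -99  -99    7
 -55  -99  -99  -99  -99  -99   10   10   10   10  -99  -99  -99   10   10   10    8  -99  -99  -99  -99    4
 -60  -99  -99  -99  -99  -99    3    4    6    5  -99  -99  -99    5    6    7    7  -99  -99  -99  -99  -99
```

View pics/w6.png

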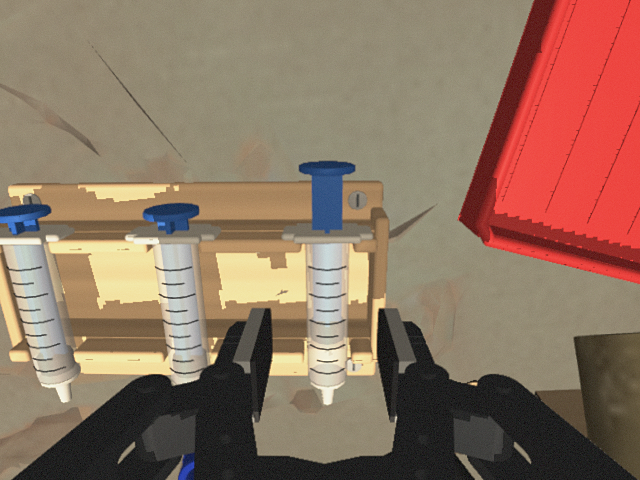

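The depth map shows an undescribed side wall at tool y≈+24 mm, 30–31 mm high, and the left finger landed on it. The syringe is undisturbed. I'll grip with the tips just above that wall, about 4.5 mm below the barrel axis.

```bash
python3 -m creep '[{"delta_pos":[0,0,10],"twist":0},{"delta_pos":[0,0,18],"twist":0},{"delta_pos":[0,0,22],"twist":0},{"delta_pos":[0,0,24],"twist":0},{"delta_pos":[0,0,24],"twist":0}]' 40
python3 chk.py 5 && python3 -m creep '[{"delta_pos":[0,0,0],"twist":0},{"delta_pos":[0,0,0],"twist":0},{"delta_pos":[0,0,0],"twist":0},{"delta_pos":[0,0,0],"twist":0},{"delta_pos":[0,0,0],"twist":0},{"delta_pos":[0,0,0],"twist":0}]' 8 30
```

```text
t: 17.6
position: [0.5609, 0.2284, 0.2018]
tool_rot: [-3.14, -0.003, 3.054]
ft_force: [-8.3, -3.7, 14.9]
grip_width: 0.0399
finger_force: 7.4
F tool [  7.9  -4.4 -14.8] pos [0.5609 0.2284 0.2018]
```

```bash
python3 -m creep '[{"delta_pos":[0,0,-4],"twist":0},{"delta_pos":[0,0,-4],"twist":0},{"delta_pos":[0,0,-4],"twist":0}]' 40
python3 chk.py 3 && python3 -m creep '[{"delta_pos":[0,0,0],"twist":0},{"delta_pos":[0,0,0],"twist":0},{"delta_pos":[0,0,0],"twist":0},{"delta_pos":[0,0,0],"twist":0},{"delta_pos":[0,0,0],"twist":0},{"delta_pos":[0,0,0],"twist":0}]' 8 30
```

```text
t: 17.85
position: [0.5612, 0.2287, 0.2037]
tool_rot: [-3.141, -0.002, 3.054]
ft_force: [-0.4, -0.3, -1.1]
grip_width: 0.04
finger_force: 0.0
F tool [ 0.4 -0.3  1.1] pos [0.5612 0.2287 0.2037]
t: 18.35
position: [0.5613, 0.2288, 0.2052]
tool_rot: [-3.141, -0.001, 3.054]
ft_force: [-2.3, 0.0, -0.8]
grip_width: 0.0164
finger_force: 30.2
```

```bash
python3 -m creep '[{"delta_pos":[0,0,-3],"twist":0},{"delta_pos":[0,0,-8],"twist":0},{"delta_pos":[0,0,-14],"twist":0},{"delta_pos":[0,0,-20],"twist":0},{"delta_pos":[0,0,-20],"twist":0}]'
python3 - <<'E'
from h import *
snap('wrist','w7.png')
E
```

```text
t: 18.77
position: [0.5621, 0.229, 0.2284]
tool_rot: [3.14, 0.004, 3.054]
ft_force: [-0.5, 0.4, 0.2]
grip_width: 0.0166
finger_force: 30.3
```

View pics/w7.png

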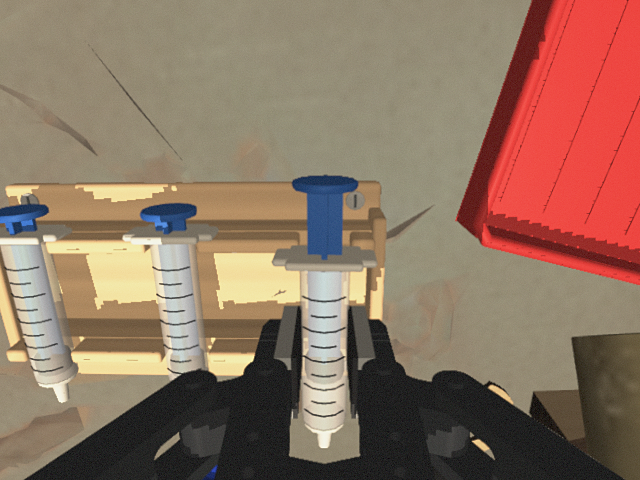

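Lifted cleanly; the picture shows the barrel held at (325,340) with its plunger still out. Carrying it to the tray.

```bash
python3 -m creep '[{"delta_pos":[0,0,-25],"twist":0},{"delta_pos":[0,0,-55],"twist":0},{"delta_pos":[20,30,-55],"twist":0.06},{"delta_pos":[38,62,-55],"twist":0.12},{"delta_pos":[56,94,-55],"twist":0.18},{"delta_pos":[72,120,-55],"twist":0.24},{"delta_pos":[83,138,-55],"twist":0.24},{"delta_pos":[83,138,-55],"twist":0.24},{"delta_pos":[83,138,-55],"twist":0.24},{"delta_pos":[83,138,-55],"twist":0.24}]'
python3 - <<'E'
from h import *
snap('wrist','w8.png')
E
```

```text
t: 19.65
position: [0.4912, 0.3732, 0.2806]
tool_rot: [-3.141, 0.0, 2.814]
ft_force: [0.5, -0.5, -0.3]
grip_width: 0.0169
finger_force: 30.3
```

View pics/w8.png

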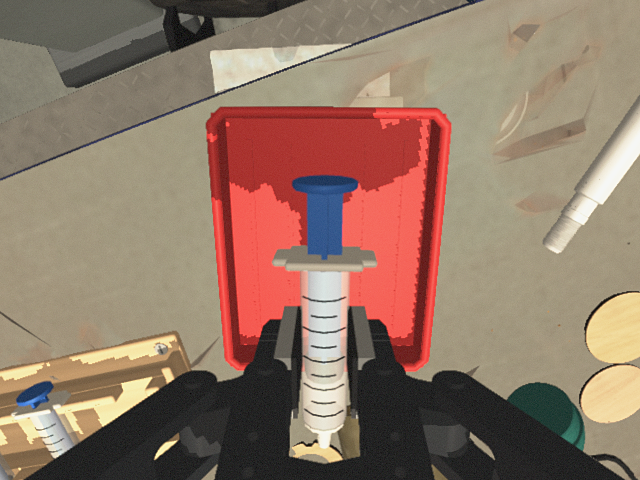

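Run:
```python
from h import *
p,Rt=pose(); c=snap('wrist')
print(((onz(c,[[328,110],[230,367],[425,367],[212,130],[446,130]],.032)-p)@Rt*1000).round(1), p)
```

```text
[[ 78.6   1.5 248.6]
 [-71.6 -58.3 248.7]
 [-71.7  61.5 248.6]
 [ 69.1 -57.4 248.6]
 [ 69.   61.5 248.6]] [0.49143397 0.37280697 0.28062125]
```

```bash
python3 -m creep '[{"delta_pos":[0,2,30],"twist":0},{"delta_pos":[0,2,55],"twist":0},{"delta_pos":[0,2,72],"twist":0},{"delta_pos":[0,2,82],"twist":0},{"delta_pos":[0,2,87],"twist":0},{"delta_pos":[0,2,90],"twist":0},{"delta_pos":[0,2,90],"twist":0},{"delta_pos":[0,2,90],"twist":0}]'
```

```text
t: 20.42
position: [0.4921, 0.3755, 0.1921]
tool_rot: [3.14, 0.001, 2.813]
ft_force: [-0.6, 0.1, -0.9]
grip_width: 0.0165
finger_force: 30.3
```

```bash
python3 -m creep '[{"delta_pos":[0,0,1],"twist":0},{"delta_pos":[0,0,2],"twist":0},{"delta_pos":[0,0,3],"twist":0},{"delta_pos":[0,0,3],"twist":0}]'
python3 chk.py 6 && python3 -m creep '[{"delta_pos":[0,0,0],"twist":0},{"delta_pos":[0,0,0],"twist":0},{"delta_pos":[0,0,0],"twist":0},{"delta_pos":[0,0,0],"twist":0},{"delta_pos":[0,0,0],"twist":0}]' 32 20 && 
python3 -m creep '[{"delta_pos":[0,0,-10],"twist":0},{"delta_pos":[0,0,-40],"twist":0},{"delta_pos":[0,0,-80],"twist":0},{"delta_pos":[0,0,-120],"twist":0},{"delta_pos":[40,0,-150],"twist":0},{"delta_pos":[60,0,-150],"twist":0},{"delta_pos":[60,0,-150],"twist":0}]'
python3 - <<'E'
from h import *
a=snap('wrist')['image']; b=snap('top')['image'][170:345,180:460]
b=cv2.resize(b,(384,240),interpolation=cv2.INTER_CUBIC); cv2.imwrite('pics/w9.png',np.vstack([cv2.resize(a,(384,288)),b])[:,:,::-1])
E
```

```text
t: 20.75
position: [0.4917, 0.3756, 0.188]
tool_rot: [3.141, 0.0, 2.814]
ft_force: [0.1, 0.5, 0.7]
grip_width: 0.0168
finger_force: 30.4
F tool [ 0.1  0.5 -0.7] pos [0.4917 0.3756 0.188 ]
t: 21.17
position: [0.4916, 0.3755, 0.1877]
tool_rot: [3.142, 0.0, 2.814]
ft_force: [-0.4, 0.7, -0.8]
grip_width: 0.032
finger_force: 0.0
t: 21.75
position: [0.4319, 0.3963, 0.3433]
tool_rot: [3.134, 0.002, 2.817]
ft_force: [-0.4, -0.2, -1.1]
grip_width: 0.0319
finger_force: 0.0
```

View pics/w9.png

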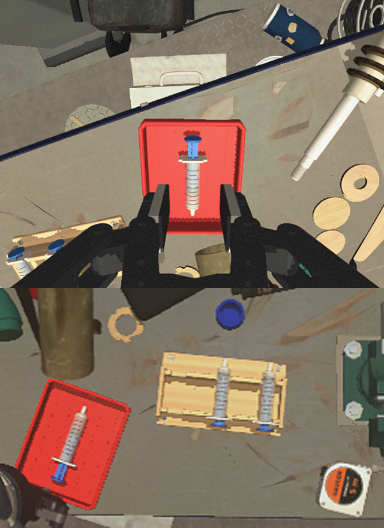

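The stuck syringe lies flat in the tray with its plunger still part-way out. The other two are home in their notches, and the cap and tape haven't moved. The arm is clear, so I'm handing in.

```bash
python3 -c "
from bench import r; print(r.sign_off())"
```

```text
the job is handed in; nothing more can be done
None
```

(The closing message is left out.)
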